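# Hang the slide rack on both sprung hooks of the drip stand

### The arm

A 7-joint arm with a two-finger parallel gripper is mounted at the origin on a cart in front of the work surface, level with it; the furniture and walls round the work are solid. World frame = base frame: x ahead of the robot, y to its left, z up, the work surface at z = 0. Lengths are in m, angles in rad, forces in N, time in s.
With the tool pointing down it reaches from about 0.4 to 0.85 m from the base axis. Payload 4.5 kg.
Tool frame: the origin (TCP) lies at the very end of the fingers, on their centre line; the grasp point (between the pads) lies tcp_to_grasp behind it (tcp_to_grasp is the distance from the TCP to the grasp point, in m); y points along the fingers, z is the direction in which the jaws open and shut, and the axes are right-handed (so a half turn about y gives the same grasp; the last joint's range is limited). The gripper opens to 85 mm and grips with 20 to 120 N. Pads are 22 mm wide; open, the fingers measure 114 mm over their backs; the gripper's body (76 mm by 85 mm) begins 54 mm behind the grasp point. The pads swing forward as they close: fully open they stand 13 mm farther back than shut.
Start: joints at [-1.087, 0.689, -0.195, 1.565, 0.157, 0.902, -0.215], TCP at [0.272, 0.563, 0.231] pointing down, gripper open.
Joint ranges: [-3.01, 3.01], [-0.46, 2.08], [-1.47, 1.51], [0.13, 2.56], [-1, 4.14], [0.04, 2.09], [-2.66, 2.66]. Speed limits (rad/s): [2.57, 2.57, 3.14, 3.14, 3.14, 3.14, 3.14].

### API

Orientations are given as a rotation vector (axis times angle).
In Python, from plant import * gives the robot as it stands.
- The arm moves only by the shell command python3 -m jog 'ROWS' [FORCE]. ROWS is JSON, a list of rows, each an object with "hand": the gripper's target within -1 to 1 (fully open at 1, half-way at 0, shut at -1); "offset": the shift along the tool's x, y, z in mm, a list of three; "twist": the turn about the tool's y in rad. In form: [{"hand": hand, "offset": [dx, dy, dz], "twist": twist}, ...]. A call has 1 to 10 rows; each row shifts and turns the commanded pose from where the row before left it, along the tool's axes as they then stand; what a row does not reach is not made up. A row lasts 1/10 s, in which the tool goes at most 50 mm and 8.59 degrees, less where a joint would pass 70% of its speed; a pose out of reach is approached as far as the arm can. A call with a gripper value outside its range is refused whole. The fingers move at their own pace and stop on an object; FORCE is the grip in N (left out, the last holds). Time passes only in rows, so rows that do not move let the fingers close. It gives the time, the measured TCP pose, the force and the opening at its end, in the units of the state.
- get_obs(): the state, without advancing time (a new reading comes with each control period).
- snapshot(name): name is "scene" or "top"; returns a dict with "image" (420x560x3 uint8, blue, green, red), "depth" (420x560 float32, m along the optical axis (not along the pixel's ray), 0 where there is no reading), "fx", "fy", "cx", "cy" (pixels), "rvec" (rotation vector, rad) and "tvec" (3), from world to camera coordinates, as OpenCV has them. Camera axes: x right, y down, z forward; pixel columns grow to the right and rows downward; lengths in m; the calibration is good to about 2 mm. A picture is of the moment at which its call begins.
- job_done(): hands the job in, once; it reports no verdict.
The state is a dict: "t": time; "joints": joint angles; "qd": joint speeds; "joint_torque": joint torques, N m; "tcp_pos": TCP position; "ee_rot": TCP orientation; "force": force on the tool from outside, world axes, zero at the start; "torque": the same for the moment, N m; "gripper_width": opening from 0.0 (shut) to 1.0 (fully open).
Only numpy, scipy, OpenCV 4.12 (cv2) and the standard library are available. Lean on these libraries where they do the work, as an engineer would, in place of code of your own. Each camera call takes 0.05 s, during which the arm holds its last target.

### The job

Take the steel slide rack by its black handle and hang it on the drip stand, with one side lug in each blue hook. The hooks are sprung and clamped by hand, so their height differs from day to day: before you let go, feel that both lugs are home by pushing the rack gently down, with about 10 newtons for a second, so that both hooks give, without driving either hook to the end of its travel. Then let go and leave the rack hanging at rest, upright, and do not disturb the tally counter, the white dropper bottle and the red-lidded cup.

Things in the scene. Friction and masses are not known exactly. Their poses are not given: they have to be found in the camera images.
- rack: Loose steel slide rack full of upright glass slides, 0.25 to 0.5 kg, standing on the worktop at the start. Origin: centre of its underside; z up, y along its length. Body 46 mm in x, 152 mm in y, 90 mm high; a black handle above. A round lug, 8 mm thick, sticks out along y from each end plate (outer face at y = +-76 mm) and ends in a 16 mm disc (inner face at y = +-100 mm).
- handle (a point): Centre of the rack's black handle bar: 14 mm thick (rack x), 62 mm long (rack y), 18 mm high, 128 mm above the rack's underside. Thin rods hold it at y = +-34 mm; the highest thing under it is a wire 107 mm above the underside. Take it from above, fingers closing along rack x.
- lug_left (a point): On the axis of the rack's left lug, at rack x = 0, y = +88 mm, 80 mm above the underside (48 mm below the handle's centre): the part that goes into the left hook, hook plate between end plate and disc
- lug_right (a point): The same on the right side, at rack y = -88 mm
- stand: Fixed drip stand. Origin: on the worktop, under the midpoint between its hooks; x from its open front to its two posts (12 mm thick, 190 mm high, at x = 42, y = +-88 mm), y to the left hook, z up. Base tray 90 x 230 mm, rim 14 mm high. A blue hook is clamped on each post. The rack hangs with its x along the stand's x, lug_left in hook_left.
- left_mouth (a point): Nominal point of the left blue hook, on the stand at x = 0, y = +88 mm, z = 140 mm. The hook is a plate 10 mm thick in y, open upward, mouth centred on x = 0: 14 mm wide at the seat, about 31 mm at the top, 21 mm above the seat. The hooks are clamped by hand: the axis of a lug seated in the unloaded hook is up to 25 mm above or below this point, not measured: find it by feel.
- right_mouth (a point): The same for the right hook, at y = -88 mm on the stand. The two hooks differ by up to 1.5 mm in height.
- hook_left (a joint): How far the left hook is pushed down on its spring, in m: 0 with no load, end stop at 0.008. About 1.6 N per mm. The rack's weight alone gives 0.6 to 1.5 mm on each hook.
- hook_right (a joint): The same for the right hook
- tally_counter: Loose white round hand tally counter lying flat, 54 x 45 mm, 18 mm high; origin under its centre. Bystander.
- dropper_clear: Loose small white dropper bottle, 26 mm across, 70 mm high; origin under its centre. Bystander.
- sample_cup: Loose sample cup with a red lid, 61 mm across, 68 mm high; origin under its centre. Bystander.

How it is judged:
On the way, in this order (a step that is already met when the one before it is completed fails the run):
1. the rack is lifted clear of the worktop (height (world z) of rack above 0.03 m and contact force between the fingers and rack above 1 N), for 0.2 s.
2. with the rack still in the fingers and both lugs in their hooks, both hooks are pushed down by more than 2 mm at once for 0.4 s (value of joint each of hook_left, hook_right above 0.002 m and contact force between the fingers and rack above 1 N and x of lug_left in the frame of stand between -0.009 and 0.009 m and y of lug_left in the frame of stand between 0.076 and 0.1 m and z of each of lug_left, lug_right in the frame of stand above 0.104 m and x of lug_right in the frame of stand between -0.009 and 0.009 m and y of lug_right in the frame of stand between -0.1 and -0.076 m), for 0.4 s.
At the end, for the whole second after the job is handed in: The rack hangs still and upright (within 0.15 rad) with lug_left in hook_left and lug_right in hook_right (within 9 mm across the hook and 12 mm along the lug, more than 104 mm above the worktop), and its weight is on both hooks (each pushed down 0.3 to 3.5 mm) (value of joint hook_left between 0.0003 and 0.0035 m and value of joint hook_right between 0.0003 and 0.0035 m and x of lug_left in the frame of stand between -0.009 and 0.009 m and y of lug_left in the frame of stand between 0.076 and 0.1 m and z of each of lug_left, lug_right in the frame of stand above 0.104 m and x of lug_right in the frame of stand between -0.009 and 0.009 m and y of lug_right in the frame of stand between -0.1 and -0.076 m and angle between rack's own z axis and vertical below 0.15 rad and linear speed of rack below 0.03 m/s and angular speed of rack below 0.4 rad/s); the robot touches nothing.
It fails at once if a hook is driven down to the end of its travel, more than 7.4 of its 8 mm (about 12 N on that hook) (value of joint any of hook_left, hook_right above 0.0074 m).
It fails at once if the tally counter is moved more than 15 mm (distance of tally_counter from where it was at the start of the episode above 0.015 m).
It fails at once if the white dropper bottle is moved more than 15 mm (distance of dropper_clear from where it was at the start of the episode above 0.015 m).
It fails at once if the red-lidded cup is moved more than 15 mm (distance of sample_cup from where it was at the start of the episode above 0.015 m).
It also fails if it takes over 43 s, if anything falls off the work surface, if the arm or the gripper's body presses on something with over 40 N, if the wrist force passes 120 N, or if a joint passes its speed limit or range.

## Working session

There is one attempt and no reset: what is moved stays moved. The work goes in short steps, Python scripts to look and compute and a shell command to move; the robot and the scene stay as the last step left them, time stands still between calls to the robot, and variables do not carry over. Pictures are saved under pics/ and viewed, and the job is handed in when it is done.

```bash
ls; mkdir -p pics; python3 - <<'E'
from plant import *
import cv2
o=get_obs()
for k,v in o.items(): print(k,v)
for n in("scene","top"):
    s=snapshot(n); cv2.imwrite(f"pics/{n}0.png",s["image"]); 
    import numpy as np
    np.savez(f"{n}0.npz",**s); print(n,s["fx"],s["cx"],s["cy"],s["rvec"],s["tvec"])
E
```

```text
pics
t 0.0
joints [-1.08718428  0.6899775  -0.19451601  1.56637164  0.15729924  0.90250532
 -0.21507118]
qd [-7.30025823e-05 -4.21202852e-04  1.31104757e-04 -5.60517577e-06
  4.99732906e-04  1.01357292e-04  1.45082169e-03]
joint_torque [-1.06451360e-03 -5.39612067e+01 -1.26725234e+00 -1.58541745e+01
  9.03283915e-03  9.41107603e-03  1.24994705e-05]
tcp_pos [0.27150456 0.5622096  0.2304808 ]
ee_rot [-1.54373154  0.35296286 -0.35251604]
force [ 0.27173749 -0.65866751  0.28184609]
torque [-0.00640037  0.01782329 -0.03099616]
gripper_width 0.9993092414107976
scene 459.575195453932 278.2194954361051 207.99691489282122 [ 2.01031353 -0.76782407  0.3959713 ] [-0.62150225  0.11352601  0.92046541]
top 452.02737864387035 284.6075145375983 209.3512400255363 [ 2.15872471 -2.21802452  0.09717125] [-0.41564853  0.46418143  1.06408569]
```

View pics/scene0.png

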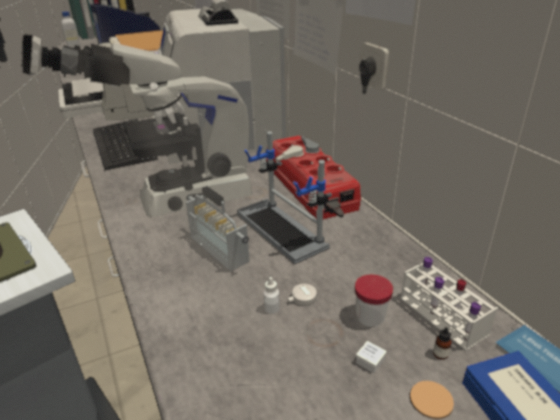

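View pics/top0.png

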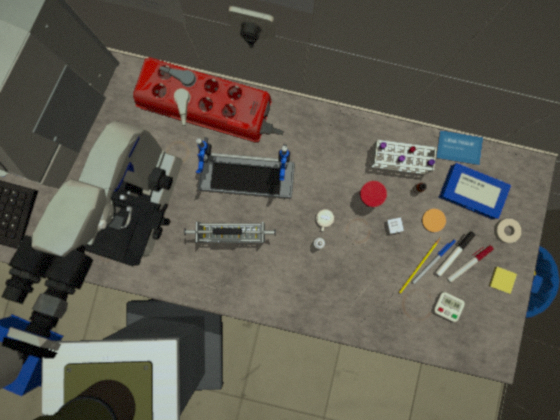

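```bash
cat > h.py <<'E'
import numpy as np, cv2
from scipy.spatial.transform import Rotation as R
def load(f): return dict(np.load(f))
def unproj(s,u,v,d=None):
    u=np.asarray(u,float);v=np.asarray(v,float)
    if d is None: d=s["depth"][v.round().astype(int),u.round().astype(int)]
    c=np.stack([(u-s["cx"])/s["fx"]*d,(v-s["cy"])/s["fy"]*d,d*np.ones_like(u)],-1)
    return (c-np.ravel(s["tvec"]))@R.from_rotvec(np.ravel(s["rvec"])).as_matrix()
def ray_z(s,u,v,z):
    M=R.from_rotvec(np.ravel(s["rvec"])).as_matrix(); C=-M.T@np.ravel(s["tvec"])
    r=M.T@np.array([(u-s["cx"])/s["fx"],(v-s["cy"])/s["fy"],1])
    return C+r*(z-C[2])/r[2]
def proj(s,P):
    M=R.from_rotvec(np.ravel(s["rvec"])).as_matrix()
    c=np.atleast_2d(P)@M.T+np.ravel(s["tvec"])
    return np.c_[c[:,0]/c[:,2]*s["fx"]+s["cx"],c[:,1]/c[:,2]*s["fy"]+s["cy"]]
E
python3 - <<'E'
from h import *
t=load("top0.npz");s=load("scene0.npz")
for n,x in(("top",t),("scene",s)):
    print(n,proj(x,[[0,0,0],[0.5,0,0],[.272,.563,.231]]), ray_z(x,280,210,0))
cv2.imwrite("pics/tc.png",cv2.resize(t["image"][125:255,170:310],None,fx=5.5,fy=4.6*5.5/4.6,interpolation=cv2.INTER_CUBIC)[:600*2][:, :800][:600*1+115] if 0 else cv2.resize(t["image"][125:255,170:340],None,fx=4.6,fy=4.6,interpolation=cv2.INTER_CUBIC))
cv2.imwrite("pics/sc.png",cv2.resize(s["image"][120:270,170:360],None,fx=4,fy=4,interpolation=cv2.INTER_CUBIC))
E
```

```text
top [[ 108.03854202  406.53715841]
 [ 108.47395727  195.32929361]
 [-240.26335433  311.00014254]] [ 0.4529938  -0.41705136  0.        ]
scene [[-32.08767844 264.67882401]
 [184.14896284 182.14961384]
 [  1.21625314  68.91725811]] [ 0.59186868 -0.27329446  0.        ]
```

View pics/tc.png

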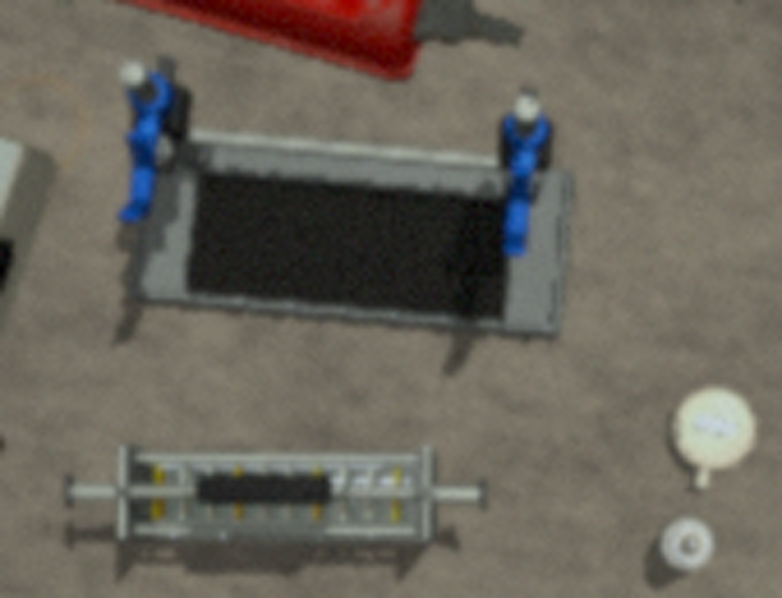

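View pics/sc.png

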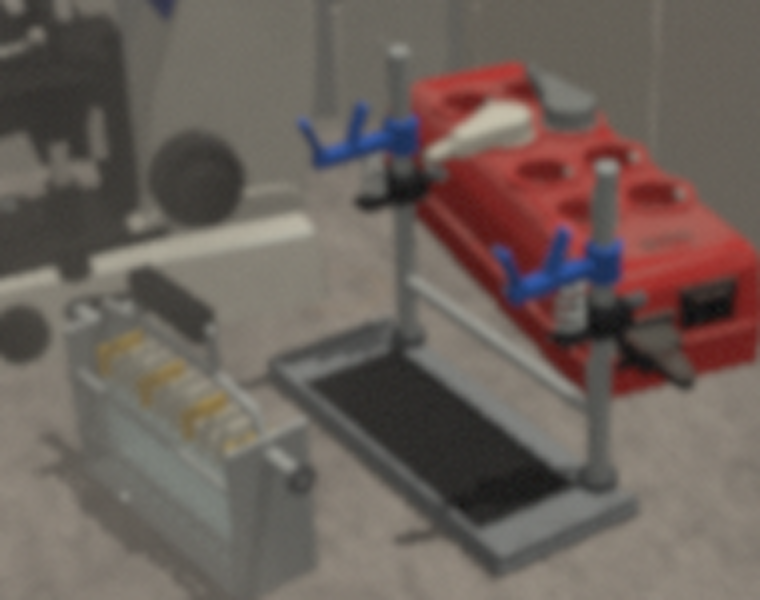

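```bash
python3 - <<'E'
from h import *
np.set_printoptions(precision=4,suppress=True)
t=load("top0.npz");s=load("scene0.npz")
T=lambda U,V:((U+.5)/4.6-.5+170,(V+.5)/4.6-.5+125)
S=lambda U,V:((U+.5)/4-.5+170,(V+.5)/4-.5+120)
r=lambda U,V,z:ray_z(t,*T(U,V),z)
q=lambda U,V,z:ray_z(s,*S(U,V),z)
hL,hR=r(197,487,.137),r(330,488,.137);print("handle",hL,hR,(hL+hR)/2,np.linalg.norm(hL-hR))
a,b=r(68,492,.08),r(484,494,.08);print("lugs",a,b,(a+b)/2,np.linalg.norm(a-b),"yaw",np.arctan2(-(a-b)[0],(a-b)[1]))
a,b=r(133,73,.19),r(527,106,.19);print("posts",a,b,(a+b)/2,np.linalg.norm(a-b),"yaw",np.arctan2(-(a-b)[0],(a-b)[1]))
a,b=q(399,52,.19),q(607,168,.19);print("posts scene",a,b,(a+b)/2,np.linalg.norm(a-b),"yaw",np.arctan2(-(a-b)[0],(a-b)[1]))
print("tray front corners",r(138,298,.014),r(557,333,.014),"back right",r(573,170,.014))
a,b=q(275,366,.014),q(500,560,.014);print("tray scene",a,b,q(632,500,.014))
print("handle scene ends z.128",q(133,285,.128),q(212,330,.128))
for n,x in(("top",t),("scene",s)):
    im=x["image"].astype(int); m=(im[...,0]>im[...,2]+60)&(im[...,0]>im[...,1]+35)
    k,l,st,c=cv2.connectedComponentsWithStats(m.astype(np.uint8))
    for i in range(1,k):
        if st[i,4]<15: continue
        v,u=np.nonzero(l==i); P=unproj(x,u,v); d=x["depth"][v,u]; P=P[d>0]
        if len(P)and .1<np.median(P[:,2])<.2: print(n,st[i],np.median(P,0),P.min(0),P.max(0))
    # tray, handle depth
M=R.from_rotvec(s["rvec"].ravel()).as_matrix()
print("scene cam",-M.T@s["tvec"].ravel(), "top cam", -R.from_rotvec(t["rvec"].ravel()).as_matrix().T@t["tvec"].ravel())
E
```

```text
handle [ 0.4029 -0.2717  0.137 ] [ 0.4007 -0.3331  0.137 ] [ 0.4018 -0.3024  0.137 ] 0.0614592709386909
lugs [ 0.4041 -0.2003  0.08  ] [ 0.3975 -0.4038  0.08  ] [ 0.4008 -0.302   0.08  ] 0.20357719768893803 yaw -0.032037548650853814
posts [ 0.5854 -0.254   0.19  ] [ 0.5662 -0.4283  0.19  ] [ 0.5758 -0.3412  0.19  ] 0.1754120848879091 yaw -0.10974923942081348
posts scene [ 0.582  -0.2566  0.19  ] [ 0.5619 -0.4298  0.19  ] [ 0.5719 -0.3432  0.19  ] 0.17435502534900557 yaw -0.11588504428836104
tray front corners [ 0.507  -0.2243  0.014 ] [ 0.4828 -0.4437  0.014 ] back right [ 0.5691 -0.4546  0.014 ]
tray scene [ 0.5054 -0.2293  0.014 ] [ 0.4791 -0.4453  0.014 ] [ 0.5608 -0.4548  0.014 ]
handle scene ends z.128 [ 0.3961 -0.2734  0.128 ] [ 0.3996 -0.3348  0.128 ]
top [196 141  11  32 141] [ 0.5595 -0.2521  0.1468] [ 0.5247 -0.2628  0.1366] [ 0.5944 -0.2429  0.1667]
top [280 151   9  30 134] [ 0.5394 -0.425   0.1468] [ 0.5034 -0.4371  0.114 ] [ 0.5683 -0.4182  0.1661]
scene [250 150  23  10  81] [ 0.5635 -0.2518  0.143 ] [ 0.5313 -0.2613  0.137 ] [ 0.5864 -0.2471  0.1499]
scene [298 180  26  14 119] [ 0.5374 -0.4265  0.143 ] [ 0.5098 -0.436   0.137 ] [ 0.5642 -0.4204  0.1582]
scene cam [ 0.0046 -0.9618  0.5669] top cam [ 0.3704 -0.4133  1.1011]
```

```bash
python3 - <<'E'
from h import *
s=load("scene0.npz");t=load("top0.npz")
a=cv2.resize(s["image"][138:173,235:285],None,fx=8,fy=8,interpolation=cv2.INTER_CUBIC)
b=cv2.resize(s["image"][172:207,285:335],None,fx=8,fy=8,interpolation=cv2.INTER_CUBIC)
c=cv2.resize(t["image"][135:185,185:235],None,fx=6,fy=6,interpolation=cv2.INTER_CUBIC)
d=cv2.resize(t["image"][135:185,260:310],None,fx=6,fy=6,interpolation=cv2.INTER_CUBIC)
cv2.imwrite("pics/hk.png",np.vstack([np.hstack([a,b]),np.hstack([c,d,np.zeros((300,200,3),np.uint8)])]))
E
```

```text
(no output)
```

View pics/hk.png

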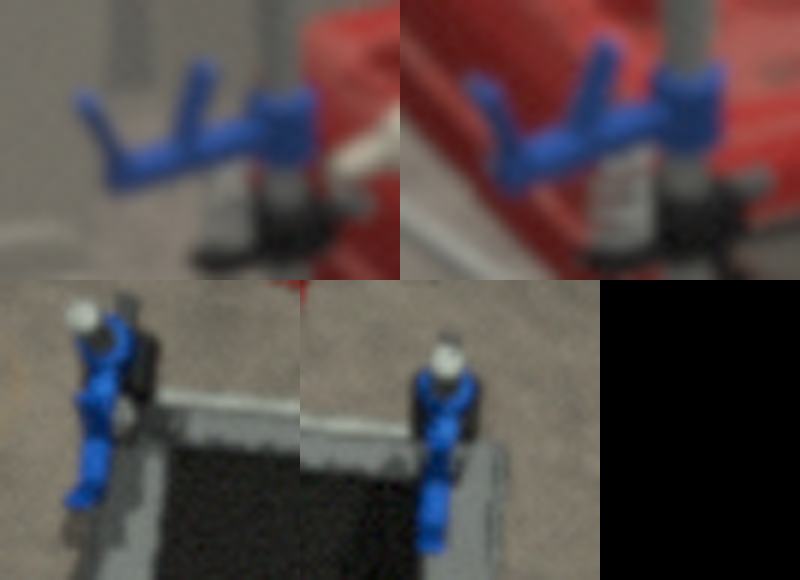

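```bash
python3 - <<'E'
from h import *
np.set_printoptions(precision=4,suppress=True)
s=load("scene0.npz");t=load("top0.npz")
O=np.array([.532,-.3375,0]);yaw=-.112
Rz=R.from_rotvec([0,0,yaw]).as_matrix()
def plane(s,u,v,y):
    M=R.from_rotvec(s["rvec"].ravel()).as_matrix(); C=-M.T@s["tvec"].ravel()
    r=M.T@np.array([(u-s["cx"])/s["fx"],(v-s["cy"])/s["fy"],1])
    c=Rz.T@(C-O);d=Rz.T@r
    return c+d*(y-c[1])/d[1]
f=lambda U,o:(U+.5)/8-.5+o
for n,(ou,ov),y,pts in(("L",(235,138),.088,[(85,97),(205,66),(150,155),(285,100)]),("R",(285,172),-.088,[(80,82),(205,45),(148,146),(287,70)])):
    for p in pts: print(n,p,plane(s,f(p[0],ou),f(p[1],ov),y))
# top: front end of hook
g=lambda U,o:(U+.5)/6-.5+o
for n,(ou,ov),p in(("L",(185,135),(78,503-280)),("R",(260,135),(432-300,550-280))):
    P=ray_z(t,g(p[0],ou),g(p[1],ov),.166); print(n,"front tip top",Rz.T@(P-O))
E
```

```text
L (85, 97) [-0.0196  0.088   0.1667]
L (205, 66) [0.0175 0.088  0.1653]
L (150, 155) [-0.001   0.088   0.1446]
L (285, 100) [0.0425 0.088  0.1484]
R (80, 82) [-0.0214 -0.088   0.1676]
R (205, 45) [ 0.0145 -0.088   0.1655]
R (148, 146) [-0.0019 -0.088   0.1443]
R (287, 70) [ 0.0393 -0.088   0.1508]
L front tip top [-0.0171  0.0892  0.166 ]
R front tip top [-0.0184 -0.0866  0.166 ]
```

```bash
python3 - <<'E'
from h import *
import plant
print([n for n in dir(plant) if not n.startswith('_')], getattr(plant,'tcp_to_grasp',None))
np.set_printoptions(precision=3,suppress=True,linewidth=200)
print(R.from_rotvec([-1.54373154,0.35296286,-0.35251604]).as_matrix())
for n in("top","scene"):
    s=load(n+"0.npz"); v,u=np.mgrid[0:420,0:560]; P=unproj(s,u,v)
    z=P[...,2]; z[s["depth"]==0]=np.nan
    print(n,"no reading",(s["depth"]==0).mean())
    P=P[~np.isnan(z)]
    # grid of max height 5 cm cells x -0.1..0.9, y .8..-.7
    print("y:",np.arange(.7,-.65,-.1))
    for x0 in np.arange(.9,-.2,-.1):
        row=[]
        for y0 in np.arange(.7,-.65,-.1):
            m=(P[:,0]>x0-.05)&(P[:,0]<=x0+.05)&(P[:,1]>y0-.05)&(P[:,1]<=y0+.05)
            row.append(np.percentile(P[m,2],99) if m.sum()>3 else np.nan)
        print("%.1f"%x0,np.array(row))
E
```

```text
['MotionError', 'get_obs', 'job_done', 'snapshot', 'tcp_to_grasp'] 0.0187
[[ 0.901 -0.001  0.435]
 [-0.435 -0.002  0.901]
 [ 0.    -1.    -0.002]]
top no reading 0.004145408163265306
y: [ 0.7  0.6  0.5  0.4  0.3  0.2  0.1  0.  -0.1 -0.2 -0.3 -0.4 -0.5 -0.6]
0.9 [  nan   nan   nan   nan   nan   nan   nan 0.236 0.251   nan   nan   nan   nan   nan]
0.8 [  nan   nan   nan   nan   nan   nan 0.345 0.343 0.286 0.331 0.366 0.41  0.38    nan]
0.7 [  nan   nan   nan   nan   nan   nan 0.347 0.346 0.081 0.097 0.083 0.427 0.452 0.497]
0.6 [  nan   nan   nan   nan 0.001 0.003 0.332 0.217 0.277 0.163 0.186 0.188 0.004 0.061]
0.5 [  nan   nan   nan   nan 0.021 0.167 0.225 0.344 0.339 0.198 0.141 0.162 0.005 0.07 ]
0.4 [  nan   nan   nan   nan 0.017 0.021 0.002 0.372 0.367 0.197 0.139 0.101 0.058 0.005]
0.3 [-0.731    nan -0.732    nan  0.003  0.002  0.003  0.385  0.375  0.004  0.004  0.004  0.004  0.004]
0.2 [-0.732 -0.731 -0.732 -0.732 -0.731 -0.639 -0.003  0.412  0.403  0.004  0.004  0.003  0.004  0.004]
0.1 [-0.667 -0.596 -0.639 -0.731 -0.731  0.001  0.014  0.266  0.014  0.002 -0.731    nan  0.00
[... 664 characters left out ...]
68 0.185 0.187 0.008 0.061]
0.5 [0.074 0.083 0.135 0.023 0.023 0.023 0.156 0.343 0.331 0.198 0.141 0.162 0.002 0.07 ]
0.4 [0.043 0.    0.001 0.017 0.019 0.02  0.002 0.37  0.363 0.195 0.137 0.099 0.061 0.003]
0.3 [-0.733  0.319  0.247 -0.733 -0.679  0.001  0.001  0.382  0.373  0.002  0.002  0.002  0.002  0.002]
0.2 [-0.733 -0.733 -0.733 -0.733 -0.733 -0.638 -0.633  0.41   0.399  0.002  0.002  0.002  0.002  0.002]
0.1 [  nan   nan   nan   nan   nan 0.001 0.013 0.021 0.013 0.001   nan   nan 0.002 0.002]
0.0 [  nan   nan   nan   nan   nan   nan   nan   nan 0.01  0.001   nan   nan   nan   nan]
-0.1 [   nan    nan    nan    nan    nan    nan    nan    nan -0.259    nan    nan    nan    nan    nan]
```

```bash
python3 - <<'E'
from h import *
np.set_printoptions(precision=3,suppress=True,linewidth=200)
t=load("top0.npz");s=load("scene0.npz")
for p in [(50,295),(30,245),(70,215),(115,150),(110,200),(130,230),(165,180),(165,340),(40,375),(100,410),(155,200)]: print("top",p,unproj(t,*p))
for p in [(32,57),(50,55),(85,62),(150,68),(180,150),(215,110),(215,45),(265,80),(150,190),(180,100),(120,140),(20,5),(15,260)]: print("scene",p,unproj(s,*p))
v,u=np.mgrid[0:420,0:560]; P=np.r_[unproj(t,u,v).reshape(-1,3),unproj(s,u,v).reshape(-1,3)]
for x0 in np.arange(.55,.1,-.05):
    print("%.2f"%x0,[ "%.2f"%np.percentile(P[m,2],99.) if (m:=(abs(P[:,0]-x0)<.025)&(abs(P[:,1]-y0)<.0126)&(P[:,2]>-.1)).sum()>3 else '-' for y0 in np.arange(.15,-.25,-.025)])
E
```

```text
top (50, 295) [ 0.299 -0.046  0.368]
top (30, 245) [ 0.38  -0.008  0.359]
top (70, 215) [ 0.428 -0.067  0.348]
top (115, 150) [ 0.551 -0.116  0.277]
top (110, 200) [ 0.461 -0.101  0.261]
top (130, 230) [ 0.407 -0.114  0.19 ]
top (165, 180) [ 0.518 -0.165  0.109]
top (165, 340) [ 0.15  -0.135  0.   ]
top (40, 375) [-0.106  0.518 -0.687]
top (100, 410) [ 0.049 -0.045  0.163]
top (155, 200) [ 0.48  -0.128  0.054]
scene (32, 57) [ 0.219 -0.046  0.376]
scene (50, 55) [ 0.25  -0.044  0.373]
scene (85, 62) [ 0.302 -0.064  0.355]
scene (150, 68) [ 0.417 -0.089  0.326]
scene (180, 150) [ 0.422 -0.155  0.167]
scene (215, 110) [ 0.539 -0.122  0.216]
scene (215, 45) [0.667 0.051 0.31 ]
scene (265, 80) [ 0.781 -0.003  0.208]
scene (150, 190) [ 0.375 -0.071  0.055]
scene (180, 100) [0.573 0.096 0.179]
scene (120, 140) [0.481 0.334 0.02 ]
scene (20, 5) [0.633 1.658 0.261]
scene (15, 260) [ 0.074 -0.066  0.01 ]
0.55 ['0.20', '0.24', '0.29', '0.28', '-', '-', '-', '-', '-', '0.28', '0.28', '0.28', '0.26', '0.10', '0.00', '0.02']
0.50 ['0.00', '0.16', '0.16', '-', '-', '-', '-', '0.20', '0.33', '0.33'
[... 221 characters left out ...]
'0.35', '0.36', '0.37', '0.37', '0.36', '0.35', '0.19', '0.19', '0.20', '0.09', '0.10']
0.35 ['0.00', '0.00', '0.00', '0.00', '0.00', '0.37', '0.37', '0.37', '0.37', '0.37', '0.35', '0.19', '0.19', '0.00', '0.00', '0.00']
0.30 ['0.00', '0.00', '0.00', '0.00', '0.00', '0.37', '0.37', '0.38', '0.38', '0.37', '0.00', '0.00', '0.00', '0.00', '0.00', '0.00']
0.25 ['-', '-', '-', '-', '-', '0.40', '0.41', '0.41', '0.41', '0.35', '0.00', '0.00', '0.00', '0.00', '0.00', '0.00']
0.20 ['-', '-', '-', '-', '-', '-', '0.40', '0.41', '0.41', '-', '-', '-', '-', '-', '0.00', '0.00']
0.15 ['0.00', '0.00', '0.00', '0.00', '0.00', '0.00', '0.00', '0.00', '0.00', '0.00', '0.00', '0.00', '0.00', '-', '-', '-']
```

```bash
python3 -m jog '[{"hand":1,"offset":[0,-35,0],"twist":0.144},{"hand":1,"offset":[0,-35,0],"twist":0.144},{"hand":1,"offset":[0,-35,0],"twist":0.144},{"hand":1,"offset":[0,-35,0],"twist":0.144},{"hand":1,"offset":[0,-35,0],"twist":0.144},{"hand":1,"offset":[0,-35,0],"twist":0.144},{"hand":1,"offset":[0,-35,0],"twist":0.144},{"hand":1,"offset":[0,-35,0],"twist":0.144}]'; cat > st.py <<'E'
from plant import *
from h import *
np.set_printoptions(precision=4,suppress=True,linewidth=160)
o=get_obs(); M=R.from_rotvec(o["ee_rot"]).as_matrix(); p=np.array(o["tcp_pos"])
g=p-M[:,1]*tcp_to_grasp
def rel(target,yaw,what="grasp"):
    """tool-frame offset in mm to bring grasp pt to target, twist to bring tool z to yaw (about down)"""
    print("t",o["t"],"tcp",p,"grasp",g,"yawz",np.arctan2(M[1,2],M[0,2]),"F",np.array(o["force"]),"T",np.array(o["torque"]),"w",o["gripper_width"])
    print("tilt",M[:,1],"q",np.array(o["joints"]))
    print("offset mm",M.T@(np.array(target)-g)*1000,"twist",np.arctan2(M[1,2],M[0,2])-yaw)
E
python3 -c "
from st import *
rel([.45,.3,.53],-.032)"
```

```text
t: 0.9
tcp_pos: [0.2714, 0.5624, 0.5124]
ee_rot: [-1.192, 1.236, -1.237]
force: [0.6, 0.6, -0.4]
gripper_width: 1.0
t 0.9 tcp [0.2714 0.5624 0.5124] grasp [0.2714 0.5624 0.5311] yawz -0.036698260419098065 F [ 0.6394  0.5576 -0.4311] T [ 0.0197 -0.0197 -0.0277] w 0.9999906974782181
tilt [-0.0004 -0.0007 -1.    ] q [-1.2584  0.5194  0.1344  1.0317 -0.0666  1.5952 -1.1798]
offset mm [255.7135   1.2527 188.112 ] twist -0.0046982604190980645
```

```bash
python3 -m jog '[{"hand":1,"offset":[32,0,23],"twist":0},{"hand":1,"offset":[32,0,23],"twist":0},{"hand":1,"offset":[32,0,23],"twist":0},{"hand":1,"offset":[32,0,23],"twist":0},{"hand":1,"offset":[32,0,23],"twist":0},{"hand":1,"offset":[32,0,23],"twist":0},{"hand":1,"offset":[32,0,23],"twist":0},{"hand":1,"offset":[32,0,23],"twist":0}]'; 
python3 -c "
from st import *
rel([.5,.1,.53],-.032)
cv2.imwrite('pics/s1.png',snapshot('scene')['image'])"
```

```text
t: 1.7
tcp_pos: [0.4481, 0.2997, 0.5109]
ee_rot: [-1.195, 1.232, -1.232]
force: [1.2, 0.2, 0.3]
gripper_width: 0.999
t 1.7 tcp [0.4481 0.2997 0.5109] grasp [0.4481 0.2997 0.5296] yawz -0.030705266339525635 F [1.1674 0.1815 0.2665] T [ 0.0084 -0.0431  0.0336] w 0.9989452252641884
tilt [-0.0008 -0.0004 -1.    ] q [-0.7917  0.3548  0.1891  1.3165 -0.0657  1.4772 -0.6385]
offset mm [198.0378  -0.3112  57.995 ] twist 0.0012947336604743655
```

View pics/s1.png

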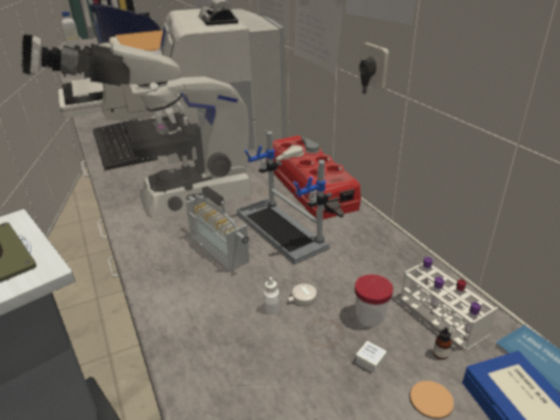

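```bash
python3 -m jog '[{"hand":1,"offset":[33,0,9],"twist":0},{"hand":1,"offset":[33,0,9],"twist":0},{"hand":1,"offset":[33,0,9],"twist":0},{"hand":1,"offset":[33,0,9],"twist":0},{"hand":1,"offset":[33,0,9],"twist":0},{"hand":1,"offset":[33,0,9],"twist":0}]'; 
python3 -c "
from st import *
rel([.4005,-.3025,.22],-.032)
cv2.imwrite('pics/s2.png',snapshot('scene')['image'])"
```

```text
t: 2.35
tcp_pos: [0.4954, 0.1005, 0.511]
ee_rot: [-1.195, 1.232, -1.231]
force: [1.0, 0.3, -0.9]
gripper_width: 0.998
t 2.35 tcp [0.4954 0.1005 0.511 ] grasp [0.4954 0.1005 0.5297] yawz -0.030691106986024456 F [ 0.9651  0.2723 -0.8749] T [-0.0294 -0.0034  0.0309] w 0.9979411645588963
tilt [-0.0008  0.     -1.    ] q [-0.4645  0.2954  0.2585  1.4113 -0.0753  1.4453 -0.238 ]
offset mm [405.7597 309.7482 -82.2375] twist 0.0013088930139755449
```

View pics/s2.png

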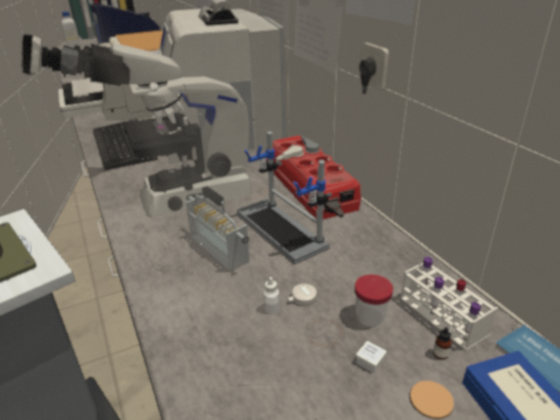

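```bash
python3 -m jog '[{"hand":1,"offset":[36,0,-8],"twist":0},{"hand":1,"offset":[36,0,-8],"twist":0},{"hand":1,"offset":[36,0,-8],"twist":0},{"hand":1,"offset":[36,0,-8],"twist":0},{"hand":1,"offset":[36,0,-8],"twist":0},{"hand":1,"offset":[36,0,-8],"twist":0},{"hand":1,"offset":[36,0,-8],"twist":0},{"hand":1,"offset":[36,0,-8],"twist":0},{"hand":1,"offset":[36,0,-8],"twist":0},{"hand":1,"offset":[36,0,-8],"twist":0}]'; 
python3 -c "
from st import *
rel([.4005,-.3025,.22],-.032)"
```

```text
t: 3.4
tcp_pos: [0.4039, -0.2565, 0.511]
ee_rot: [-1.194, 1.232, -1.231]
force: [0.7, -1.0, -0.5]
gripper_width: 1.0
t 3.4 tcp [ 0.4039 -0.2565  0.511 ] grasp [ 0.4039 -0.2565  0.5297] yawz -0.030564681320469668 F [ 0.6859 -0.9955 -0.4713] T [ 0.0296 -0.0386 -0.0277] w 0.9995303583842247
tilt [-0.0005  0.0006 -1.    ] q [ 0.1516  0.2566  0.4498  1.4862 -0.112   1.425   0.5744]
offset mm [ 46.265  309.6875  -1.8412] twist 0.0014353186795303327
```

```bash
python3 -m jog '[{"hand":1,"offset":[12,35,-1],"twist":0},{"hand":1,"offset":[12,35,-1],"twist":0},{"hand":1,"offset":[11,35,0],"twist":0},{"hand":1,"offset":[11,35,0],"twist":0},{"hand":1,"offset":[0,35,0],"twist":0},{"hand":1,"offset":[0,35,0],"twist":0},{"hand":1,"offset":[0,35,0],"twist":0},{"hand":1,"offset":[0,33,0],"twist":0},{"hand":1,"offset":[0,32,0],"twist":0},{"hand":1,"offset":[0,0,0],"twist":0}]'; 
python3 -c "
from st import *
rel([.4005,-.3025,.128],-.032)
for n in ('scene','top'):
  s=snapshot(n);np.savez(n+'3.npz',**s); im=s['image'];print(proj(s,[p,g,[.4005,-.3025,.128]]))
  c=im[120:270,150:350] if n=='scene' else im[150:300,150:350]
  cv2.imwrite('pics/'+n+'3.png',cv2.resize(c,None,fx=4,fy=4,interpolation=cv2.INTER_CUBIC))"
```

```text
t: 4.4
tcp_pos: [0.399, -0.2991, 0.1979]
ee_rot: [-1.196, 1.239, -1.224]
force: [-0.4, 1.0, 0.6]
gripper_width: 1.002
t 4.4 tcp [ 0.399  -0.2991  0.1979] grasp [ 0.3991 -0.2992  0.2166] yawz -0.030583518904283062 F [-0.4297  1.0411  0.5514] T [ 0.0068  0.0253 -0.0236] w 1.0018873744181764
tilt [-0.0071  0.0053 -1.    ] q [ 0.3545  0.6028  0.3164  1.9848 -0.3136  0.6097  0.8488]
offset mm [ 3.6584 88.5841  2.1359] twist 0.0014164810957169385
[[207.7242 162.1949]
 [206.7354 152.8628]
 [213.206  195.5795]]
[[221.7371 231.1578]
 [220.5693 230.8189]
 [227.4247 231.3198]]
```

View pics/scene3.png

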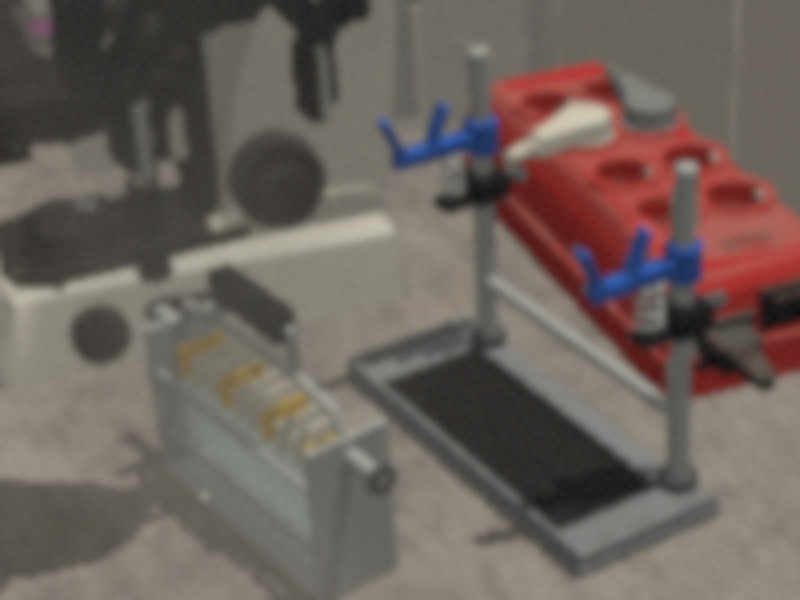

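View pics/top3.png

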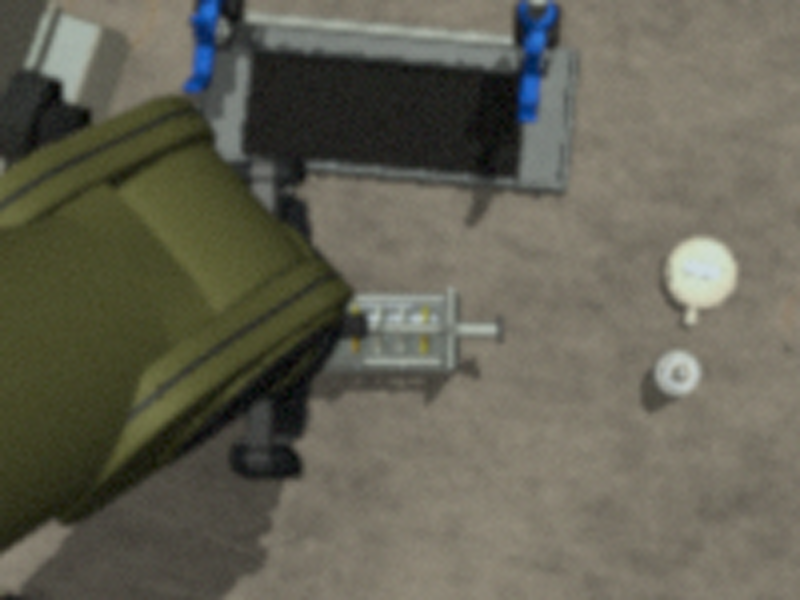

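```bash
python3 -m jog '[{"hand":1,"offset":[3,25,2],"twist":0},{"hand":1,"offset":[0,25,0],"twist":0},{"hand":1,"offset":[0,20,0],"twist":0},{"hand":1,"offset":[0,10,0],"twist":0},{"hand":1,"offset":[0,0,0],"twist":0}]'; 
python3 -c "
from st import *
rel([.4005,-.3025,.130],-.032)
for n in ('scene',):
  s=snapshot(n);np.savez(n+'4.npz',**s); im=s['image'];print(proj(s,[p,g,[.4005,-.3025,.128]]))
  c=im[120:270,150:350] if n=='scene' else im[150:300,150:350]
  cv2.imwrite('pics/'+n+'4.png',cv2.resize(c,None,fx=4,fy=4,interpolation=cv2.INTER_CUBIC))"
```

```text
t: 5.0
tcp_pos: [0.4034, -0.3048, 0.1216]
ee_rot: [-1.194, 1.232, -1.232]
force: [0.6, 0.0, -0.4]
gripper_width: 0.998
t 5.0 tcp [ 0.4034 -0.3048  0.1216] grasp [ 0.4034 -0.3048  0.1403] yawz -0.03091362376650731 F [ 0.6494  0.013  -0.3649] T [-0.0218  0.0097 -0.01  ] w 0.9982946026622999
tilt [ 0.0005 -0.     -1.    ] q [ 0.4195  0.7306  0.225   2.0343 -0.3785  0.4154  0.9063]
offset mm [-2.1767 10.3052 -2.9296] twist 0.0010863762334926905
[[215.4468 198.3792]
 [214.4978 189.881 ]
 [213.206  195.5795]]
```

View pics/scene4.png

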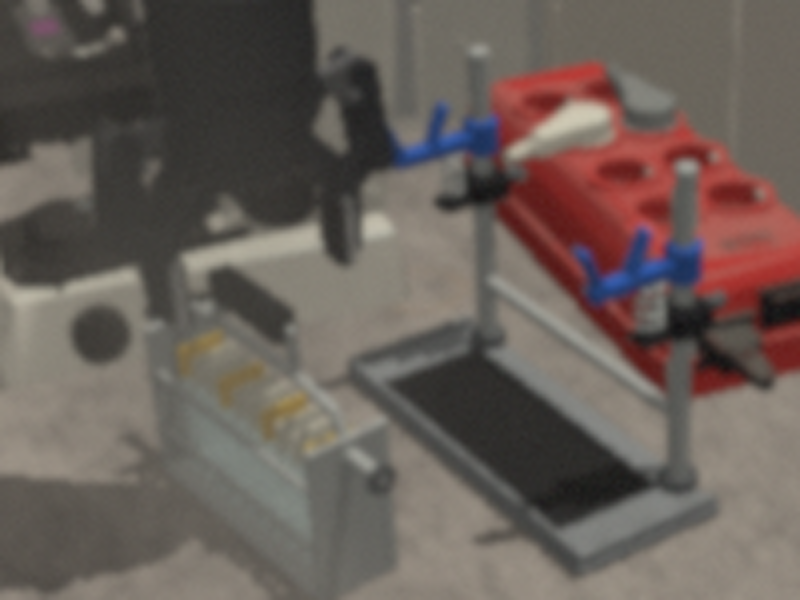

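```bash
python3 -m jog '[{"hand":1,"offset":[-2,6,-2],"twist":0},{"hand":1,"offset":[0,4.5,-1],"twist":0},{"hand":0,"offset":[0,0,0],"twist":0},{"hand":-0.3,"offset":[0,0,0],"twist":0},{"hand":-0.5,"offset":[0,0,0],"twist":0},{"hand":-0.8,"offset":[0,0,0],"twist":0},{"hand":-1,"offset":[0,0,0],"twist":0},{"hand":-1,"offset":[0,0,0],"twist":0},{"hand":-1,"offset":[0,0,0],"twist":0},{"hand":-1,"offset":[0,0,0],"twist":0}]' 60; 
python3 -c "
from st import *
rel([.4005,-.3025,.130],-.032)
for n in ('scene',):
  s=snapshot(n);np.savez(n+'5.npz',**s); im=s['image'];print(proj(s,[p,g,[.4005,-.3025,.128]]))
  c=im[120:270,150:350] if n=='scene' else im[150:300,150:350]
  cv2.imwrite('pics/'+n+'5.png',cv2.resize(c,None,fx=4,fy=4,interpolation=cv2.INTER_CUBIC))"
```

```text
t: 6.05
tcp_pos: [0.4002, -0.3026, 0.111]
ee_rot: [-1.194, 1.232, -1.232]
force: [0.7, 0.5, 5.8]
gripper_width: 0.155
t 6.05 tcp [ 0.4002 -0.3026  0.111 ] grasp [ 0.4002 -0.3026  0.1297] yawz -0.031066774690832976 F [0.7406 0.5328 5.7588] T [ 0.1499  0.0231 -0.1082] w 0.15523742874121543
tilt [ 0.0005 -0.0001 -1.    ] q [ 0.4293  0.7457  0.2082  2.0513 -0.3875  0.3808  0.9143]
offset mm [-0.101  -0.2985  0.334 ] twist 0.0009332253091670246
[[213.9588 203.279 ]
 [212.9981 194.8867]
 [213.206  195.5795]]
```

View pics/scene5.png

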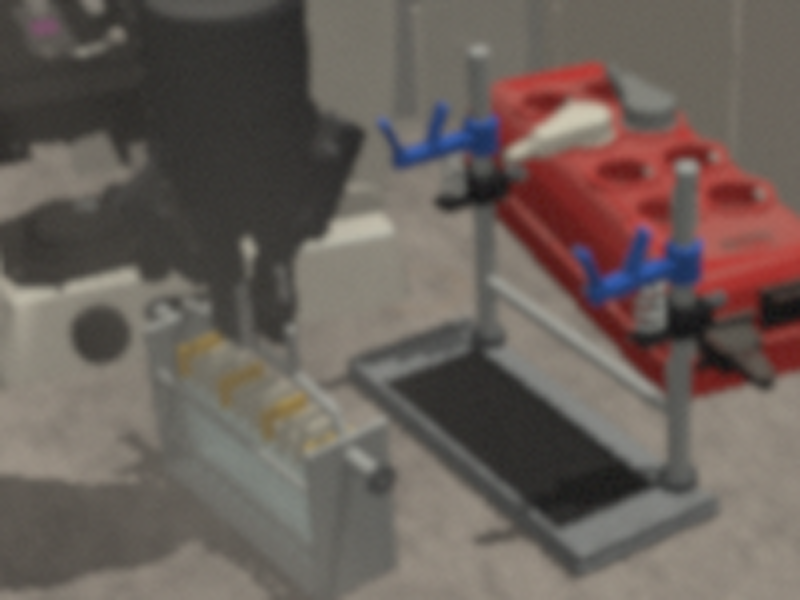

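```bash
python3 -m jog '[{"hand":-1,"offset":[0,-5,0],"twist":0},{"hand":-1,"offset":[0,-10,0],"twist":0},{"hand":-1,"offset":[0,-15,0],"twist":0},{"hand":-1,"offset":[0,-20,0],"twist":0},{"hand":-1,"offset":[0,-20,0],"twist":0},{"hand":-1,"offset":[0,-20,0],"twist":0},{"hand":-1,"offset":[0,-18,0],"twist":0},{"hand":-1,"offset":[0,-10,0],"twist":0},{"hand":-1,"offset":[0,-5,0],"twist":0},{"hand":-1,"offset":[0,0,0],"twist":0}]'; 
python3 -c "
from st import *
rel([.5306,-.3373,.252],-.115)
for n in ('scene','top'):
  s=snapshot(n);np.savez(n+'6.npz',**s); im=s['image'];print(proj(s,[p,g]))
  c=im[90:240,150:350] if n=='scene' else im[120:270,150:350]
  cv2.imwrite('pics/'+n+'6.png',cv2.resize(c,None,fx=4,fy=4,interpolation=cv2.INTER_CUBIC))"
```

```text
t: 7.1
tcp_pos: [0.4, -0.3024, 0.2339]
ee_rot: [-1.194, 1.232, -1.232]
force: [-0.1, 0.1, -2.9]
gripper_width: 0.154
t 7.1 tcp [ 0.4    -0.3024  0.2339] grasp [ 0.4    -0.3024  0.2526] yawz -0.030822578550605207 F [-0.0973  0.0989 -2.9322] T [-0.0081 -0.0459 -0.0039] w 0.15351500658434486
tilt [ 0.0003 -0.     -1.    ] q [ 0.331   0.5494  0.3557  1.9462 -0.2882  0.6947  0.8309]
offset mm [ 30.8467   0.6825 131.6483] twist 0.0841774214493948
[[207.101  144.399 ]
 [205.983  134.6189]]
[[221.0412 230.0596]
 [219.7566 229.7568]]
```

View pics/scene6.png

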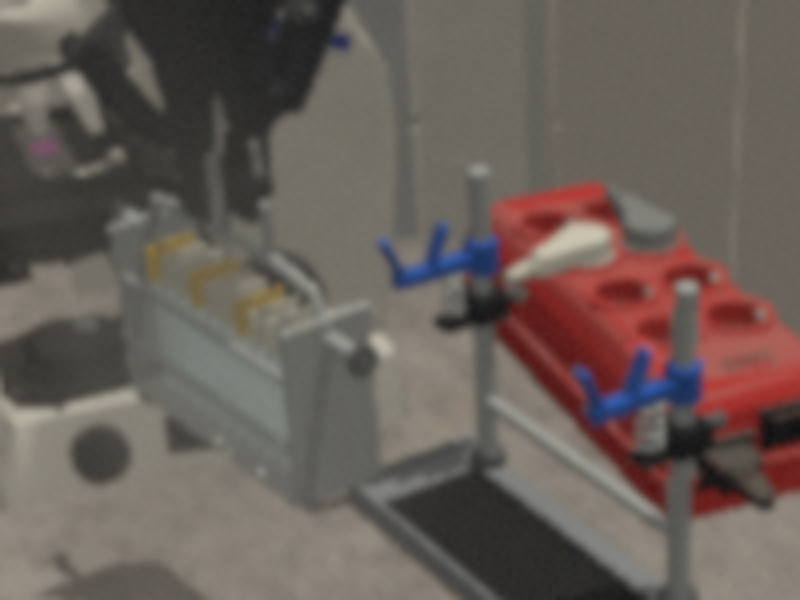

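View pics/top6.png

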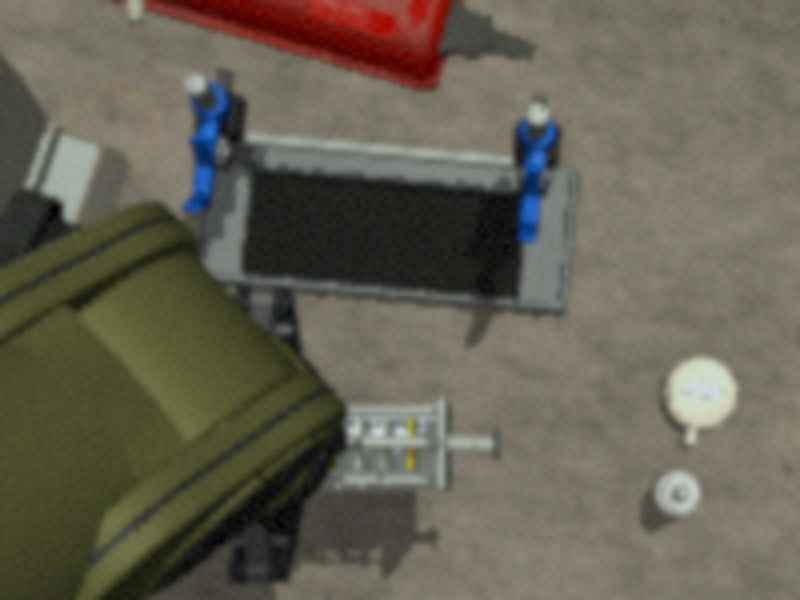

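```bash
python3 -c "
from st import *
s=load('scene6.npz');t=load('top6.npz')
Rz=R.from_rotvec([0,0,-.031]).as_matrix(); c=np.array([.4,-.3024,0])
P=c+Rz@np.array([0,-.103,.203]); print(proj(s,P),'seen',(362.5/4-.5+150,357.5/4-.5+90)); print(proj(t,P),'seen',(497.5/4-.5+150,443.5/4-.5+120))
"
python3 -m jog '[{"hand":-1,"offset":[2,0,8],"twist":0.01},{"hand":-1,"offset":[4,0,16],"twist":0.012},{"hand":-1,"offset":[5,0,20],"twist":0.012},{"hand":-1,"offset":[5,0,22],"twist":0.012},{"hand":-1,"offset":[5,0,22],"twist":0.012},{"hand":-1,"offset":[4,0,20],"twist":0.012},{"hand":-1,"offset":[3,0,12],"twist":0.01},{"hand":-1,"offset":[1,0,6],"twist":0.004},{"hand":-1,"offset":[0,0,0],"twist":0},{"hand":-1,"offset":[0,0,0],"twist":0}]'; 
python3 -c "
from st import *
rel([.5306,-.3373,.252],-.115)
for n in ('scene','top'):
  s=snapshot(n);np.savez(n+'7.npz',**s); im=s['image'];
  c=im[90:240,190:390] if n=='scene' else im[120:270,150:350]
  cv2.imwrite('pics/'+n+'7.png',cv2.resize(c,None,fx=4,fy=4,interpolation=cv2.INTER_CUBIC))"
```

```text
[[241.7165 180.1643]] seen (240.125, 178.875)
[[275.0057 230.7193]] seen (273.875, 230.375)
t: 8.2
tcp_pos: [0.5228, -0.3399, 0.2332]
ee_rot: [-1.153, 1.295, -1.292]
force: [-0.4, -1.1, -3.5]
gripper_width: 0.148
t 8.2 tcp [ 0.5228 -0.3399  0.2332] grasp [ 0.5228 -0.34    0.2519] yawz -0.11526731595165902 F [-0.3638 -1.0676 -3.5138] T [-0.0019  0.0123 -0.0232] w 0.14849179870741644
tilt [-0.0017  0.0009 -1.    ] q [ 0.2924  0.7146  0.3896  1.5842 -0.3208  0.9086  0.6798]
offset mm [-3.5347 -0.0967  7.4219] twist -0.00026731595165901956
```

View pics/scene7.png

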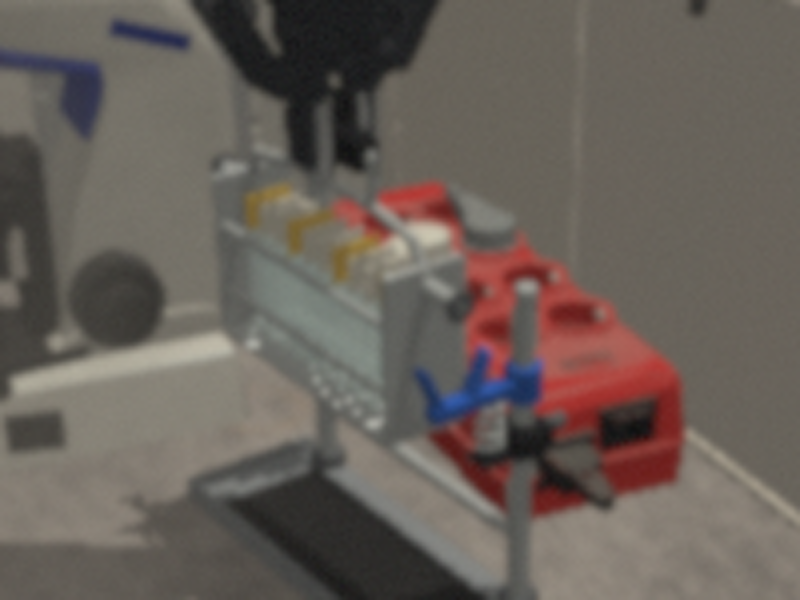

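View pics/top7.png

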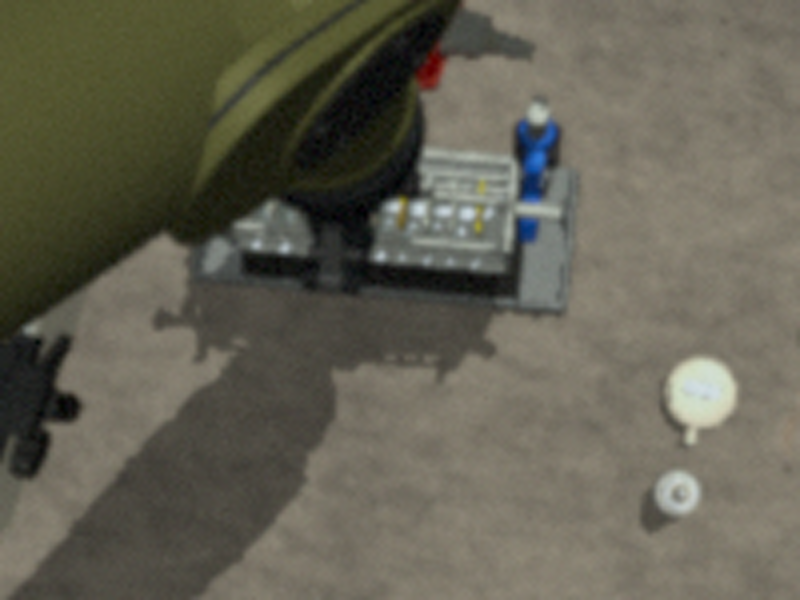

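```bash
python3 -c "
from st import *
s=load('scene7.npz');t=load('top7.npz')
a=cv2.resize(s['image'][145:205,285:345],None,fx=10,fy=10,interpolation=cv2.INTER_CUBIC)
cv2.imwrite('pics/z7.png',a)
a=cv2.resize(t['image'][140:190,265:305],None,fx=12,fy=12,interpolation=cv2.INTER_CUBIC)
cv2.imwrite('pics/zt7.png',a)
"
```

```text
(no output)
```

View pics/z7.png

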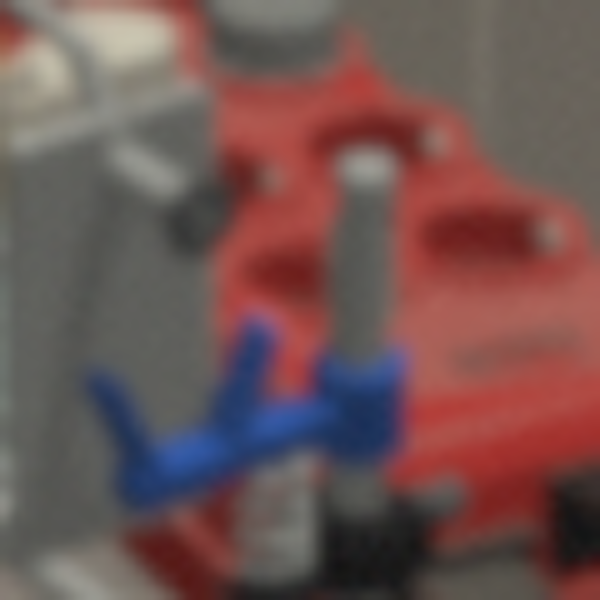

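View pics/zt7.png

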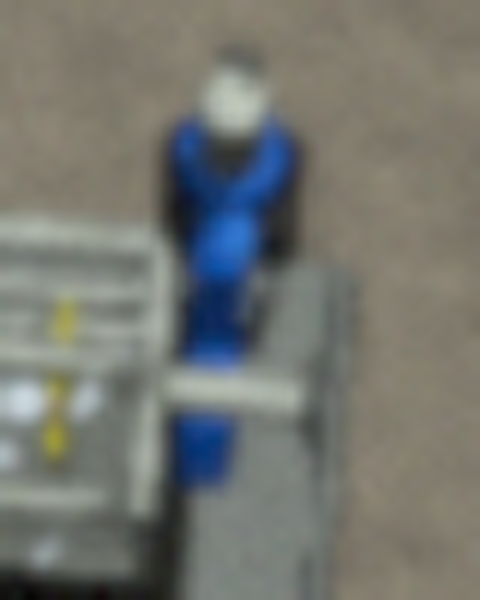

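```bash
python3 -c "
from st import *
s=load('scene7.npz');t=load('top7.npz')
O=np.array([.5306,-.3373,0]);yaw=-.115
Rz=R.from_rotvec([0,0,yaw]).as_matrix()
def plane(s,u,v,y):
    M=R.from_rotvec(s['rvec'].ravel()).as_matrix(); C=-M.T@s['tvec'].ravel()
    r=M.T@np.array([(u-s['cx'])/s['fx'],(v-s['cy'])/s['fy'],1])
    c=Rz.T@(C-O);d=Rz.T@r
    return c+d*(y-c[1])/d[1]
f=lambda U,V:((U+.5)/10-.5+285,(V+.5)/10-.5+145)
gg=Rz.T@(g-O); print('grasp in stand',gg)
dy=gg[1]
print('disc',plane(s,*f(203,218),-.103+dy),'rod root',plane(s,*f(118,160),-.076+dy))
for p in [(97,375),(262,325),(185,445)]: print('hookR',plane(s,*f(*p),-.088))
T=lambda U,V,z:Rz.T@(ray_z(t,(U+.5)/12-.5+265,(V+.5)/12-.5+140,z)-O)
print('top disc end',T(308,397,.203),'root',T(165,388,.203))
print('top hook front end',T(202,485,.165),'rear prong tip',T(225,240,.165), 'hook L/R edges at front',T(180,450,.16),T(232,450,.16))
"
```

```text
grasp in stand [-0.0075 -0.0037  0.2523]
disc [-0.0108 -0.1067  0.2035] rod root [-0.0093 -0.0797  0.2039]
hookR [-0.0203 -0.088   0.1673]
hookR [ 0.0175 -0.088   0.1654]
hookR [-0.0002 -0.088   0.1459]
top disc end [-0.0065 -0.103   0.203 ] root [-0.0071 -0.079   0.203 ]
top hook front end [-0.0174 -0.0863  0.165 ] rear prong tip [ 0.0259 -0.0865  0.165 ] hook L/R edges at front [-0.0109 -0.0819  0.16  ] [-0.0101 -0.091   0.16  ]
```

```bash
python3 -m jog '[{"hand":-1,"offset":[-1.8,0,4],"twist":0},{"hand":-1,"offset":[-1.8,0,4],"twist":0},{"hand":-1,"offset":[0,4,0],"twist":0},{"hand":-1,"offset":[0,8,0],"twist":0},{"hand":-1,"offset":[0,8,0],"twist":0},{"hand":-1,"offset":[0,8,0],"twist":0},{"hand":-1,"offset":[0,4,0],"twist":0},{"hand":-1,"offset":[0,0,0],"twist":0},{"hand":-1,"offset":[0,0,0],"twist":0}]'; 
python3 -c "
from st import *
rel([.5306,-.3373,.195],-.115)
Fs=[]
for i,n in enumerate(('scene','top')):
  s=snapshot(n);np.savez(n+'8.npz',**s); im=s['image'];
  c=im[145:205,285:345] if n=='scene' else im[140:190,265:305]
  f=10 if i==0 else 12
  cv2.imwrite('pics/'+n+'8.png',cv2.resize(c,None,fx=f,fy=f,interpolation=cv2.INTER_CUBIC))
  Fs.append(get_obs()['force'])
print(Fs)"
```

```text
t: 9.2
tcp_pos: [0.5321, -0.3377, 0.2018]
ee_rot: [-1.153, 1.293, -1.294]
force: [0.5, -0.4, -3.8]
gripper_width: 0.153
t 9.2 tcp [ 0.5321 -0.3377  0.2018] grasp [ 0.5321 -0.3377  0.2205] yawz -0.11516355681541127 F [ 0.4918 -0.4464 -3.7556] T [-0.0245  0.0039 -0.0425] w 0.15307069686103736
tilt [ 0.0001 -0.0001 -1.    ] q [ 0.2929  0.7582  0.3727  1.5975 -0.3396  0.8503  0.6833]
offset mm [-0.2331 25.4644 -1.493 ] twist -0.00016355681541126155
[array([-1.0078, -0.6438, -3.3253]), array([ 0.1041, -0.2111, -3.2966])]
```

View pics/scene8.png

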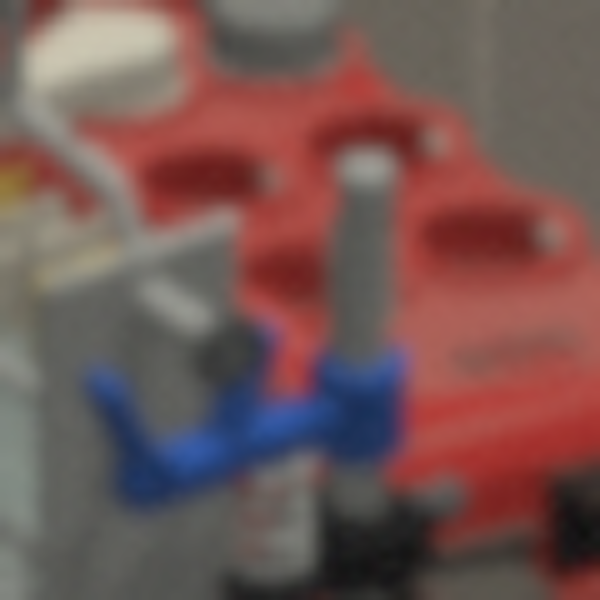

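View pics/top8.png

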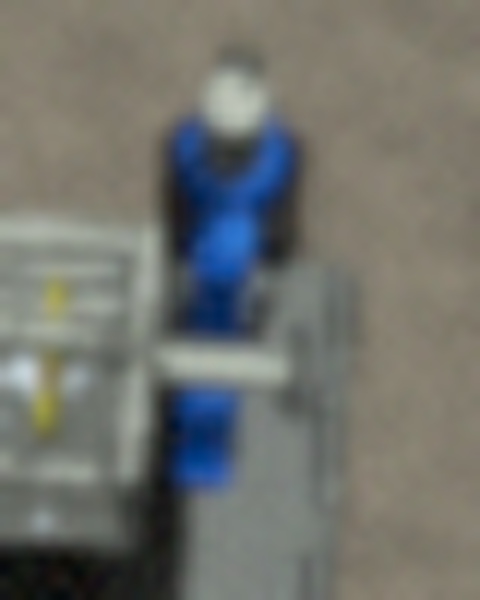

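```bash
python3 -m jog '[{"hand":-1,"offset":[0,4,-0.5],"twist":0},{"hand":-1,"offset":[0,4,-0.5],"twist":0},{"hand":-1,"offset":[0,4,-0.5],"twist":0},{"hand":-1,"offset":[0,2,0],"twist":0},{"hand":-1,"offset":[0,0,0],"twist":0}]'; for i in 1 2; do python3 -c "
from st import *
print(p,o['force'],o['torque'])"; done
```

```text
t: 9.8
tcp_pos: [0.5303, -0.3372, 0.1872]
ee_rot: [-1.153, 1.294, -1.293]
force: [0.4, -0.7, -3.6]
gripper_width: 0.148
[ 0.5303 -0.3372  0.1872] [ 0.3564 -0.7364 -3.6468] [-0.0081  0.0419  0.018 ]
[ 0.5303 -0.3372  0.1872] [ 0.3564 -0.7364 -3.6468] [-0.0081  0.0419  0.018 ]
```

```bash
python3 -m jog '[{"hand":-1,"offset":[0,1.5,0],"twist":0},{"hand":-1,"offset":[0,1.5,0],"twist":0},{"hand":-1,"offset":[0,0,0],"twist":0}]'
```

```text
t: 10.1
tcp_pos: [0.5305, -0.3372, 0.1846]
ee_rot: [-1.153, 1.294, -1.293]
force: [-0.1, -0.2, -4.3]
gripper_width: 0.148
```

```bash
python3 -m jog '[{"hand":-1,"offset":[0,1,0],"twist":0},{"hand":-1,"offset":[0,1,0],"twist":0},{"hand":-1,"offset":[0,0,0],"twist":0}]'
```

```text
t: 10.4
tcp_pos: [0.5305, -0.3373, 0.1826]
ee_rot: [-1.153, 1.294, -1.293]
force: [1.0, 0.1, -3.5]
gripper_width: 0.148
```

Lug axis is now near z ≈ 0.152; I continue in 1 mm steps.

```bash
for i in 1; do python3 -m jog '[{"hand":-1,"offset":[0,1,0],"twist":0},{"hand":-1,"offset":[0,0,0],"twist":0}]'; done
```

```text
t: 10.6
tcp_pos: [0.5305, -0.3373, 0.1816]
ee_rot: [-1.153, 1.294, -1.293]
force: [-0.2, 0.3, -3.4]
gripper_width: 0.15
```

```bash
python3 -m jog '[{"hand":-1,"offset":[0,1,0],"twist":0},{"hand":-1,"offset":[0,0,0],"twist":0}]'
```

```text
t: 10.8
tcp_pos: [0.5305, -0.3373, 0.1806]
ee_rot: [-1.153, 1.294, -1.293]
force: [-1.1, -0.3, -3.8]
gripper_width: 0.154
```

```bash
python3 -m jog '[{"hand":-1,"offset":[0,1,0],"twist":0},{"hand":-1,"offset":[0,0,0],"twist":0}]'; python3 -c "
from st import *
print(p,o['force'],o['torque'])"
```

```text
t: 11.0
tcp_pos: [0.5305, -0.3373, 0.1796]
ee_rot: [-1.153, 1.294, -1.293]
force: [0.2, -0.4, -3.4]
gripper_width: 0.152
[ 0.5305 -0.3373  0.1796] [ 0.2079 -0.418  -3.4084] [-0.0289 -0.011  -0.0222]
```

```bash
python3 -m jog '[{"hand":-1,"offset":[0,1,0],"twist":0},{"hand":-1,"offset":[0,0,0],"twist":0}]'
```

```text
t: 11.2
tcp_pos: [0.5306, -0.3374, 0.1788]
ee_rot: [-1.153, 1.293, -1.293]
force: [0.5, -0.2, -2.8]
gripper_width: 0.151
```

```bash
python3 -m jog '[{"hand":-1,"offset":[0,1,0],"twist":0},{"hand":-1,"offset":[0,0,0],"twist":0}]'
```

```text
t: 11.4
tcp_pos: [0.5306, -0.3375, 0.178]
ee_rot: [-1.152, 1.293, -1.294]
force: [-0.7, 0.6, -0.2]
gripper_width: 0.15
```

```bash
python3 -m jog '[{"hand":-1,"offset":[0,1,0],"twist":0},{"hand":-1,"offset":[0,0,0],"twist":0}]'; python3 -c "
from st import *
print(p,o['force'],o['torque'])
s=snapshot('scene');im=s['image'];c=im[145:205,285:345]
cv2.imwrite('pics/s9.png',cv2.resize(c,None,fx=10,fy=10,interpolation=cv2.INTER_CUBIC))"
```

```text
t: 11.6
tcp_pos: [0.5306, -0.3375, 0.1772]
ee_rot: [-1.152, 1.293, -1.294]
force: [-1.3, 0.6, 2.2]
gripper_width: 0.153
[ 0.5306 -0.3375  0.1772] [-1.2741  0.5824  2.1517] [ 0.2111  0.1892 -0.022 ]
```

View pics/s9.png

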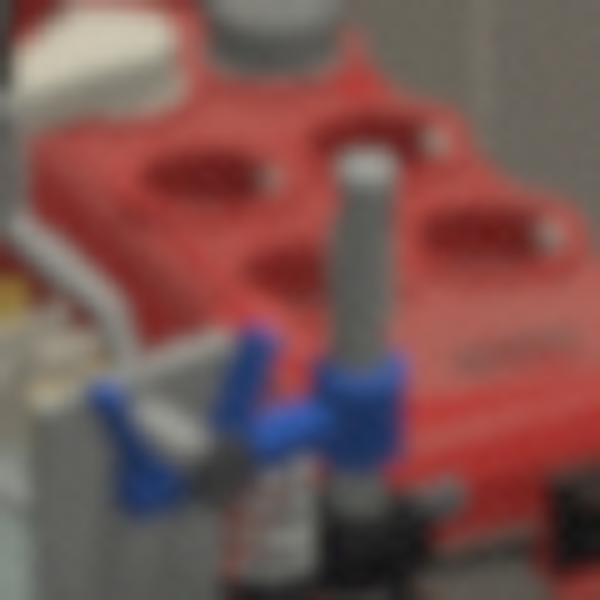

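```bash
python3 -m jog '[{"hand":-1,"offset":[0,0.8,-0.5],"twist":0},{"hand":-1,"offset":[0,0.6,-0.3],"twist":0},{"hand":-1,"offset":[0,0,0],"twist":0}]';  python3 -c "
from st import *
print(p,o['force'],o['torque'])"
```

```text
t: 11.95
tcp_pos: [0.5305, -0.3375, 0.176]
ee_rot: [-1.152, 1.292, -1.295]
force: [0.2, 1.0, 5.8]
gripper_width: 0.15
[ 0.5305 -0.3375  0.176 ] [0.1615 1.0437 5.8272] [ 0.3178 -0.0046  0.0318]
```

```bash
python3 -m jog '[{"hand":-1,"offset":[0,0.7,0],"twist":0},{"hand":-1,"offset":[0,0,0],"twist":0}]';  python3 -c "
from st import *
print(p,o['force'],o['torque'])"
```

```text
t: 12.15
tcp_pos: [0.5305, -0.3376, 0.1755]
ee_rot: [-1.152, 1.292, -1.295]
force: [-0.8, 1.3, 6.7]
gripper_width: 0.148
[ 0.5305 -0.3376  0.1755] [-0.8245  1.3187  6.7154] [0.3874 0.1145 0.0365]
```

```bash
python3 -m jog '[{"hand":-1,"offset":[0,0.6,0],"twist":0},{"hand":-1,"offset":[0,0,0],"twist":0}]';  python3 -c "
from st import *
print(p,o['force'],o['torque'],M[:,1])
s=snapshot('scene');np.savez('scene10.npz',**s);im=s['image'];c=im[125:215,235:355]
cv2.imwrite('pics/s10.png',cv2.resize(c,None,fx=6.5,fy=6.5,interpolation=cv2.INTER_CUBIC))"
```

```text
t: 12.35
tcp_pos: [0.5306, -0.3376, 0.1751]
ee_rot: [-1.152, 1.291, -1.295]
force: [0.1, 1.9, 8.4]
gripper_width: 0.154
[ 0.5306 -0.3376  0.1751] [0.0586 1.8504 8.3587] [ 0.3608  0.1104 -0.0199] [ 0.0021 -0.0007 -1.    ]
```

View pics/s10.png

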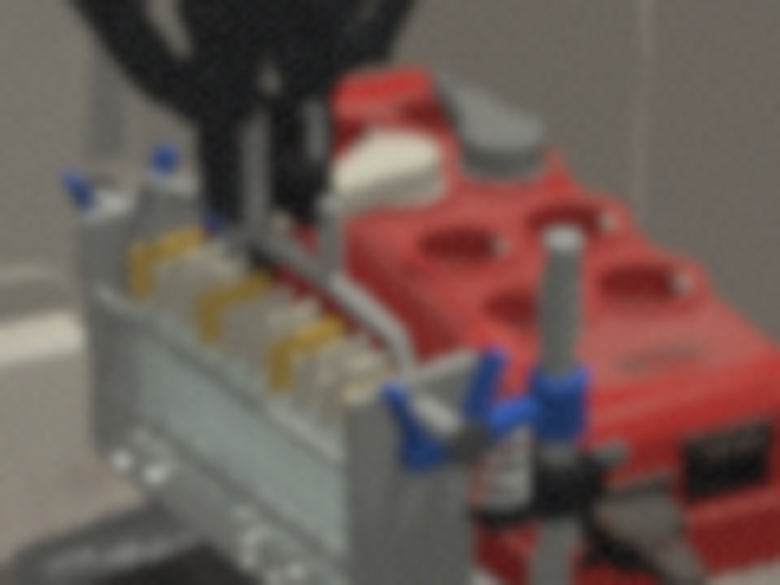

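```bash
python3 -c "
from st import *
a=load('scene0.npz')['image'];b=load('scene10.npz')['image']
s=load('scene0.npz')
for nm,P in(('L',[.54,-.25,.166]),('R',[.52,-.425,.166])):
    print(nm,'px per 4mm',proj(s,[P])-proj(s,[np.array(P)-[0,0,.004]]))
bl=lambda im:np.clip(im[...,0].astype(np.float32)-im[...,2],0,None)
A,B=bl(a),bl(b)
for n,(u,v,w,h) in dict(Lf=(242,146,7,8),Lb=(257,142,8,8),Rf=(291,178,8,9),Rb=(306,174,8,10)).items():
    t=A[v:v+h,u:u+w]; up=4
    T=cv2.resize(t,None,fx=up,fy=up,interpolation=cv2.INTER_CUBIC)
    S=cv2.resize(B[v-4:v+h+6,u-4:u+w+4],None,fx=up,fy=up,interpolation=cv2.INTER_CUBIC)
    r=cv2.matchTemplate(S,T,cv2.TM_CCOEFF_NORMED);_,m,_,l=cv2.minMaxLoc(r); print(n,(l[0]/up-4,l[1]/up-4),m)
"
```

```text
L px per 4mm [[-0.1009 -1.7422]]
R px per 4mm [[ 0.0107 -1.9198]]
Lf (0.75, 2.25) 0.9783713817596436
Lb (0.25, 1.25) 0.9746353030204773
Rf (0.0, 2.0) 0.9483476877212524
Rb (-0.25, 1.5) 0.9531770348548889
```

```bash
python3 -m jog '[{"hand":-1,"offset":[0,0,0],"twist":0},{"hand":-1,"offset":[0,0,0],"twist":0},{"hand":-1,"offset":[0,0,0],"twist":0},{"hand":-1,"offset":[0,0,0],"twist":0},{"hand":-1,"offset":[0,0,0],"twist":0},{"hand":-1,"offset":[0,0,0],"twist":0},{"hand":-1,"offset":[0,0,0],"twist":0},{"hand":-1,"offset":[0,0,0],"twist":0}]';  python3 -c "
from st import *
print(p,o['force'],o['torque'],M[:,1])"
```

```text
t: 13.2
tcp_pos: [0.5305, -0.3376, 0.1752]
ee_rot: [-1.152, 1.292, -1.295]
force: [0.5, 1.0, 7.7]
gripper_width: 0.154
[ 0.5305 -0.3376  0.1752] [0.5445 0.9976 7.6735] [ 0.3968  0.1558 -0.0113] [ 0.002  -0.0007 -1.    ]
```

```bash
python3 -m jog '[{"hand":-1,"offset":[0,-0.8,0],"twist":0},{"hand":-1,"offset":[0,-0.8,0],"twist":0},{"hand":-1,"offset":[0,-0.8,0],"twist":0},{"hand":-1,"offset":[0,-0.6,0],"twist":0},{"hand":-1,"offset":[0,0,0],"twist":0},{"hand":-1,"offset":[0,0,0],"twist":0}]';  python3 -c "
from st import *
print(p,o['force'],o['torque'],M[:,1])"
```

```text
t: 13.8
tcp_pos: [0.5304, -0.3374, 0.1771]
ee_rot: [-1.152, 1.292, -1.294]
force: [2.7, -0.2, 3.7]
gripper_width: 0.156
[ 0.5304 -0.3374  0.1771] [ 2.7419 -0.2275  3.7396] [ 0.0016 -0.5593 -0.0623] [ 0.0012 -0.0005 -1.    ]
```

```bash
python3 -m jog '[{"hand":-1,"offset":[0,-0.7,0.4],"twist":0},{"hand":-1,"offset":[0,-0.7,0.3],"twist":0},{"hand":-1,"offset":[0,0,0],"twist":0},{"hand":-1,"offset":[0,0,0],"twist":0}]';  python3 -c "
from st import *
print(p,o['force'],o['torque'],M[:,1])"
```

```text
t: 14.2
tcp_pos: [0.5302, -0.3373, 0.1781]
ee_rot: [-1.153, 1.294, -1.293]
force: [2.2, -0.6, -1.6]
gripper_width: 0.153
[ 0.5302 -0.3373  0.1781] [ 2.2478 -0.649  -1.641 ] [-0.0867 -0.406  -0.0884] [-0.0005  0.0002 -1.    ]
```

```bash
python3 -m jog '[{"hand":-1,"offset":[0,0.4,0.5],"twist":0},{"hand":-1,"offset":[0,0,0.5],"twist":0},{"hand":-1,"offset":[0,0,0],"twist":0},{"hand":-1,"offset":[0,0,0],"twist":0}]';  python3 -c "
from st import *
print(p,o['force'],o['torque'],M[:,1])"
```

```text
t: 14.6
tcp_pos: [0.5305, -0.3374, 0.1778]
ee_rot: [-1.153, 1.295, -1.292]
force: [-1.2, -0.1, -0.3]
gripper_width: 0.146
[ 0.5305 -0.3374  0.1778] [-1.2028 -0.1407 -0.3351] [-0.0225  0.421  -0.0465] [-0.0017  0.0007 -1.    ]
```

```bash
python3 -m jog '[{"hand":-1,"offset":[0,0,-0.5],"twist":0},{"hand":-1,"offset":[0,0,0],"twist":0},{"hand":-0.6,"offset":[0,0,0],"twist":0},{"hand":-0.4,"offset":[0,0,0],"twist":0},{"hand":0,"offset":[0,0,0],"twist":0},{"hand":0,"offset":[0,0,0],"twist":0},{"hand":0,"offset":[0,0,0],"twist":0}]' 20;  python3 -c "
from st import *
print(p,o['force'],o['torque'],M[:,1])
s=snapshot('scene');np.savez('scene11.npz',**s);im=s['image'];c=im[95:215,215:375]
cv2.imwrite('pics/s11.png',cv2.resize(c,None,fx=5,fy=5,interpolation=cv2.INTER_CUBIC))"
```

```text
t: 15.3
tcp_pos: [0.5311, -0.3373, 0.1781]
ee_rot: [-1.152, 1.293, -1.293]
force: [-0.2, -0.5, -0.2]
gripper_width: 0.503
[ 0.5311 -0.3373  0.1781] [-0.1746 -0.464  -0.1579] [-0.049  -0.0004  0.0066] [ 0.0002  0.0001 -1.    ]
```

View pics/s11.png

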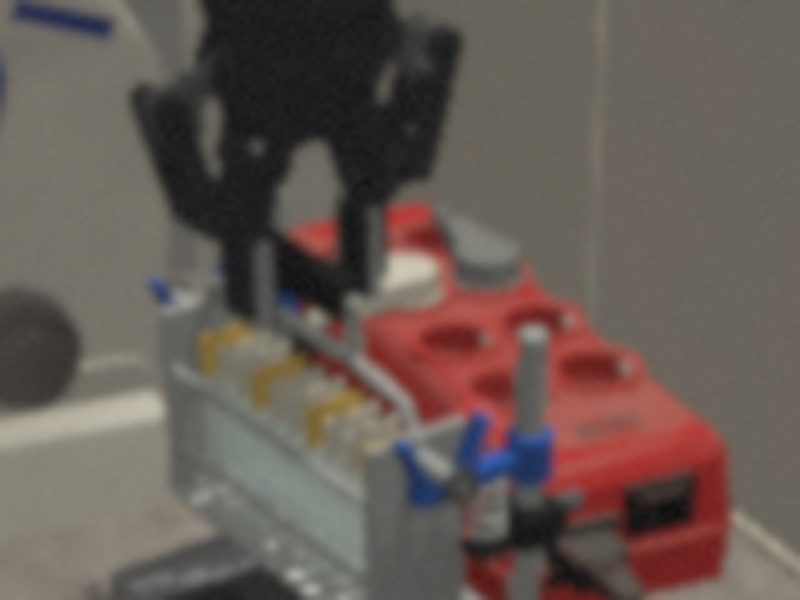

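```bash
python3 -m jog '[{"hand":0.2,"offset":[0,-8,0],"twist":0},{"hand":0.2,"offset":[0,-12,0],"twist":0},{"hand":0.2,"offset":[0,-20,0],"twist":0},{"hand":0.2,"offset":[0,-25,0],"twist":0},{"hand":0.2,"offset":[0,-25,0],"twist":0},{"hand":0.2,"offset":[0,-20,0],"twist":0},{"hand":0.2,"offset":[0,-10,0],"twist":0},{"hand":0.2,"offset":[0,0,0],"twist":0},{"hand":0.2,"offset":[0,0,0],"twist":0},{"hand":0.2,"offset":[0,0,0],"twist":0}]';  python3 -c "
from st import *
print(p,o['force'],o['torque'],M[:,1])
for k in range(2):
  s=snapshot('scene');np.savez('scene12.npz',**s);im=s['image'];c=im[95:215,215:375]
  if k: print('diff',np.abs(im.astype(int)-q)[95:215,215:375].mean())
  q=im.astype(int)
cv2.imwrite('pics/s12.png',cv2.resize(c,None,fx=5,fy=5,interpolation=cv2.INTER_CUBIC))
s=snapshot('top');np.savez('top12.npz',**s);cv2.imwrite('pics/t12.png',s['image'])
a=load('scene0.npz')['image'];b=load('scene12.npz')['image']
bl=lambda im:np.clip(im[...,0].astype(np.float32)-im[...,2],0,None)
A,B=bl(a),bl(b)
for n,(u,v,w,h) in dict(Lf=(242,146,7,8),Lb=(257,142,8,8),Rf=(291,178,8,9),Rb=(306,174,8,10)).items():
    t=A[v:v+h,u:u+w]; up=4
    T=cv2.resize(t,None,fx=up,fy=up,interpolation=cv2.INTER_CUBIC)
    S=cv2.resize(B[v-4:v+h+6,u-4:u+w+4],None,fx=up,fy=up,interpolation=cv2.INTER_CUBIC)
    r=cv2.matchTemplate(S,T,cv2.TM_CCOEFF_NORMED);_,m,_,l=cv2.minMaxLoc(r); print(n,(l[0]/up-4,l[1]/up-4),m)
"
```

```text
t: 16.35
tcp_pos: [0.5304, -0.3368, 0.2968]
ee_rot: [-1.153, 1.296, -1.291]
force: [-0.9, -0.0, -0.4]
gripper_width: 0.603
[ 0.5304 -0.3368  0.2968] [-0.8773 -0.0365 -0.4323] [ 0.0259 -0.0002  0.0162] [-0.002   0.0015 -1.    ]
diff 1.0229861111111112
Lf (0.5, 1.0) 0.9804468750953674
Lb (0.0, 0.0) 0.9842918515205383
Rf (0.0, 1.0) 0.9455774426460266
Rb (-0.25, 0.5) 0.9588117599487305
```

View pics/s12.png

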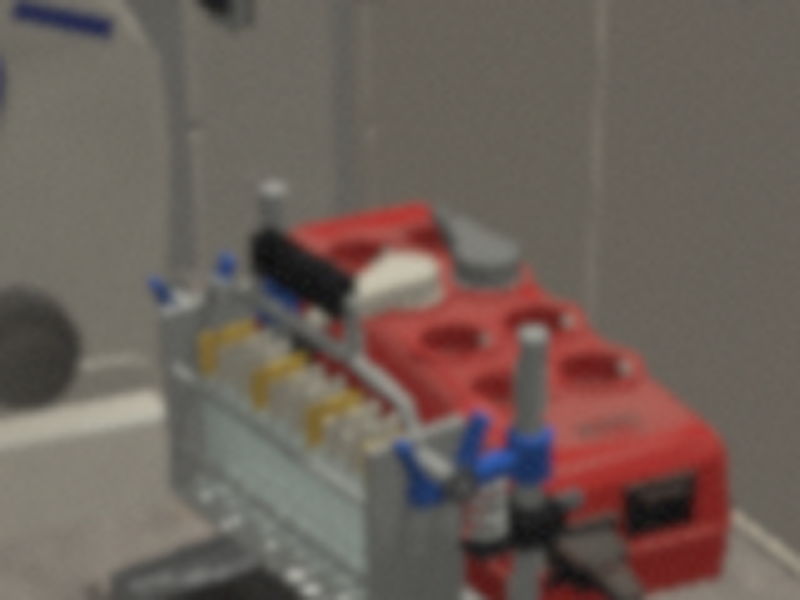

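View pics/t12.png

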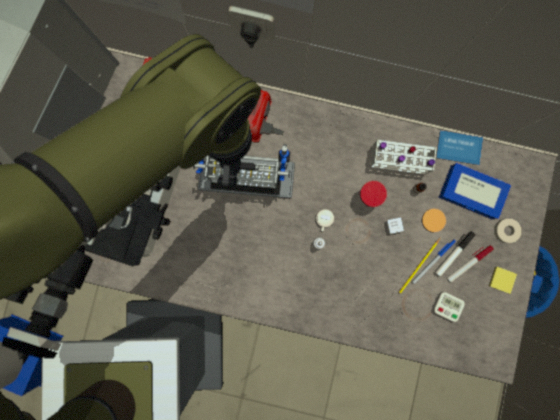

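```bash
python3 -m jog '[{"hand":0.2,"offset":[0,0,0],"twist":0},{"hand":0.2,"offset":[0,0,0],"twist":0},{"hand":0.2,"offset":[0,0,0],"twist":0},{"hand":0.2,"offset":[0,0,0],"twist":0},{"hand":0.2,"offset":[0,0,0],"twist":0}]'; python3 -c "
from st import *
a=load('scene12.npz')['image'].astype(int); b=snapshot('scene')['image'].astype(int)
print('diff',np.abs(a-b)[95:215,215:375].mean()); print(o['force'],o['t'])
job_done()"
```

```text
t: 17.0
tcp_pos: [0.5309, -0.3374, 0.2981]
ee_rot: [-1.153, 1.293, -1.293]
force: [-0.3, -0.5, -0.0]
gripper_width: 0.598
diff 1.0311284722222223
[-0.3363 -0.5219 -0.0182] 17.0
the job is handed in; nothing more can be done
```

The rack hangs on the drip stand with one lug in each blue hook, and I handed the job in at about 17 s; the hand-in gave no verdict.

- **Seating check:** I gripped the handle, lifted the rack clear of the worktop and lowered the lugs into the hooks in 1 mm steps, touching at a lug height of about 0.149 m. I then pushed down with about 11–12 N on the hooks (8 N read at the wrist, plus the rack's weight) for about 0.8 s. By the camera, the left hook gave about 4.0 mm and the right about 3.6 mm, well short of the end stop.
- **Release:** I eased off until the vertical force was near zero, opened the fingers and backed away 120 mm.
- **Last checks:** The wrist force was about zero, and pictures 0.65 s apart showed no motion beyond noise. Both hooks were pushed down by roughly 1 to 1.6 mm, and the rack looked upright. The counter, bottle and cup looked unmoved in the top picture; I did not measure them.
- **What disagreed:** During the push, the wrist torque suggested up to 1.5–2.5 mm more travel on the left hook than on the right, while the pictures showed them nearly equal. Pixel resolution is about 0.5–1 mm, and the two prongs of each hook differed by about 1 pixel, about 2 mm. While easing off, a sideways force of about 2–3 N appeared; I relieved it with small shifts along the rack's x before opening.

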